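Lay out the lollipop pouring station

ROBOT

A 6-joint arm with a two-finger parallel gripper is mounted at the origin on the work surface. World frame = base frame: x ahead of the robot, y to its left, z up, the work surface at z = 0. Lengths are in m, angles in rad, forces in N, time in s.
With the tool pointing down it reaches from about 0.425 to 0.95 m from the base axis. Payload 3.5 kg.
Tool frame: the origin (TCP) lies midway between the tips of the shut fingers; the grasp point (between the pads) lies 19 mm behind it; z points along the fingers, y is the line along which they close (so a half turn about z gives the same grasp; the last joint's range is limited). The gripper opens to 85 mm and grips with 20 to 120 N. Pads are 22 mm wide; open, the fingers measure 114 mm over their backs; the gripper's body (76 mm by 85 mm) begins 54 mm behind the grasp point. The pads swing forward as they close: fully open they stand 13 mm farther back than shut.
Start: joints at [-1.327, 0.286, 1.577, -0, 1.279, -0.15], TCP at [0.259, -0.623, 0.231] pointing down, gripper open.
Joint ranges: [-2.77, 2.77], [-0.9, 2.22], [0.21, 2.48], [-1.53, 4.67], [0.24, 2.81], [-2.84, 2.84]. Speed limits (rad/s): [2.79, 2.79, 3.14, 3.14, 3.14, 3.14].

INTERFACE

Orientations are given as a unit quaternion [x, y, z, w].
In Python, from plant import ctrl gives the robot as it stands.
- The arm moves only by the tool send_rows, never from a script. Its argument "series" is a list that holds one entry, the list of rows, each a list of 7 numbers: the shift along the tool's x, y, z in cm, then the turn, a rotation vector about the tool's x, y, z in rad, then the opening, from -1 (shut) to 1 (fully open). In form: [[[x, y, z, rx, ry, rz, jaw], ...]]. A call has 1 to 10 rows; each row shifts and turns the commanded pose from where the row before left it, along the tool's axes as they then stand; what a row does not reach is not made up. A row lasts 1/8 s, in which the tool goes at most 62.5 mm and 10.7 degrees, less where a joint would pass 70% of its speed; a pose out of reach is approached as far as the arm can. A call is refused whole if a number of a shift passes 6.25 or a number of a turn 0.188, either way. A call with a gripper value outside its range is refused whole. The fingers move at their own pace and stop on an object; "force" is the grip in N (left out, the last holds). Time passes only in rows, so rows that do not move let the fingers close. It gives the time, the measured TCP pose, the force, the opening and the grip force at its end, in the units of the state.
- ctrl.get_state(): the state, without advancing time (a new reading comes with each control period).
- ctrl.read_camera(name): name is "scene" or "top" or "wrist"; returns a dict with "img" (420x560x3 uint8, red, green, blue), "fx", "fy", "cx", "cy" (pixels), "k1" (the pictures are not rectified: a ray, as slopes to the right and down, at radius r is drawn at 1 + k1 r^2 times it, then the intrinsics apply), "R" (3x3) and "t" (3): a world point X has camera coordinates R X + t; the wrist camera has in their place "hand_eye" (4x4, takes a point from camera to tool coordinates, whose origin is the TCP and whose axes are the flange's). Camera axes: x right, y down, z forward; pixel columns grow to the right and rows downward; lengths in m; the calibration is good to about 2 mm. A picture is of the moment at which its call begins: read the wrist's pose just before it. There is no depth.
- ctrl.sign_off(): hands the job in; it is judged then, once.
The state is a dict: "time": time; "qpos": joint angles; "dq": joint speeds; "joint_efforts": joint torques, N m; "eef_pos": TCP position; "tcp_rot": TCP orientation; "contact_force": force on the tool from outside, world axes, zero at the start; "wrist_torque": the same for the moment, N m; "opening": opening from 0.0 (shut) to 1.0 (fully open); "finger_force": force on a finger pad.
Only numpy, scipy, OpenCV 4.12 (cv2) and the standard library are available. Lean on these libraries where they do the work, as an engineer would, in place of code of your own. Each camera call takes 0.05 s, during which the arm holds its last target. There are 200 camera calls.

TASK

Set up the lollipop station: stand the steel pot in the middle of the round cork trivet and put its lid on, stand the red-topped dropper bottle half-way between the centres of the trivet and the pink mould, and stand the blue-topped one behind the mould, centred on its far short edge (the one away from the robot) with a gap of about 2 cm. Keep the dropper bottles upright all the time, and leave the yellow-topped bottle, the sprinkle jar and the timer standing where they are.

Things in the scene. Friction and masses are not known exactly. Their poses are not given: they have to be found in the camera images.
- pot: open round steel pot, no handle: 64 outer diameter, 60 high, wall 3, floor 4 thick; about 0.18 kg, stands upright on the table at the start. Origin: centre of its underside, z up. Grip it across the outer diameter.
- lid: steel lid, black knob, knob up, about 0.12 kg. Origin: centre of its underside; upwards from it: a plug, 38 dia widening to 44 at 8 high, a disc 72 dia from 8 to 13, the knob, a cylinder 20 dia from 13 to 43. On the pot the plug hangs loosely in the 58 wide mouth and the disc rests on the rim: the lid's origin is then 52 above the pot's.
- red_bottle: amber dropper bottle with a red collar and red rubber bulb, white label band round it. Body a cylinder 32 dia x 46 high (grip it here, across the diameter), collar 25 dia from 50 to 64 high, 80 high in all; about 0.07 kg. Origin: centre of its underside, z up.
- blue_bottle: amber dropper bottle with a blue collar and blue rubber bulb, white label band round it. Body a cylinder 32 dia x 46 high (grip it here, across the diameter), collar 25 dia from 50 to 64 high, 80 high in all; about 0.07 kg. Origin: centre of its underside, z up.
- yellow_bottle: amber dropper bottle with a yellow collar and yellow rubber bulb, white label band round it. Body a cylinder 32 dia x 46 high (grip it here, across the diameter), collar 25 dia from 50 to 64 high, 80 high in all; about 0.07 kg. Origin: centre of its underside, z up. To be left alone.
- jar: round sprinkle jar, brown contents, black lid: 50 dia, 57 high. Origin: centre of its underside. Loose; to be left alone.
- timer: flat black kitchen timer with white face and small grey display, 55 x 75 x 18 high. Origin: centre of its underside. Loose; to be left alone.
- trivet: round brown cork trivet, 100 dia, 6 thick, fixed to the table. Origin: centre of its underside (table level), z up.
- mould: pink silicone lollipop mould with six round wells (three rows of two), fixed to the table: 130 along its x, 85 along its y, 15 thick. Origin: centre of its underside (table level). Its x axis points along its length, away from the robot to within about 0.4 rad.
- mat: thin white pouring mat with a red border, fixed flat on the table, 240 (its x) x 460 (its y), under 1 thick. Origin: its centre, which is always the point half-way between the centres of the trivet and the mould; these lie 160 either side of it along its y axis, either way round.
Not all that is in view belongs to the job. What is shaped like the lid but green or turquoise is not meant.

How it is judged:
At the end, for the whole second after the job is handed in: Pot upright on the trivet, centred within 14 mm; lid seated level on it; red bottle upright within 15 mm of the midpoint of trivet and mould; blue bottle upright beyond the mould's far short edge, gap 5 to 40 mm, within 15 mm of its centre line. All released, at rest (horizontal distance between pot and trivet below 0.014 m and z of pot in the frame of trivet between 0.003 and 0.009 m and angle between each of pot, lid, red_bottle, blue_bottle's own z axis and vertical below 0.12 rad and linear speed of each of pot, lid, red_bottle, blue_bottle below 0.02 m/s and angular speed of each of pot, lid, red_bottle, blue_bottle below 0.2 rad/s and horizontal distance between lid and pot below 0.01 m and z of lid in the frame of pot between 0.048 and 0.056 m and horizontal distance between red_bottle and mat below 0.015 m and height (world z) of red_bottle between -0.004 and 0.005 m and x of blue_bottle in the frame of mould between 0.086 and 0.121 m and y of blue_bottle in the frame of mould between -0.015 and 0.015 m and height (world z) of blue_bottle between -0.004 and 0.005 m); the robot touches nothing.
It fails at once if a red or blue dropper bottle tipped by more than 35 degrees (angle between any of red_bottle, blue_bottle's own z axis and vertical above 0.61 rad).
It fails at once if the yellow bottle, the jar or the timer shifted by more than 25 mm or knocked over (distance of any of yellow_bottle, jar, timer from where it was at the start of the episode above 0.025 m or angle between any of yellow_bottle, jar, timer's own z axis and vertical above 0.6 rad).
It also fails if it takes over 109 s, if anything falls off the work surface, if the arm or the gripper's body presses on something with over 40 N, if the wrist force passes 120 N, or if a joint passes its speed limit or range.

## Working session

There is one attempt and no reset: what is moved stays moved. The work goes in short steps, Python scripts to look and compute and a tool call to move; the robot and the scene stay as the last step left them, time stands still between calls to the robot, and variables do not carry over. Pictures are saved under pics/ and viewed, at most 14 in all, crops included, and the job is handed in when it is done.

Besides the shell and the picture viewer there is one more tool, called as name(argument=value, ...) on one line, values as JSON. send_rows: Moves the arm, as the interface text tells. Its arguments: {"type":"object","properties":{"series":{"type":"array"},"force":{"type":"number"}},"required":["series"]}

```bash
ls; mkdir -p pics; cat > h.py <<'E'
import numpy as np,cv2
from plant import ctrl
from scipy.spatial.transform import Rotation as Rn
def snap(name,fn=None):
    s=ctrl.get_state(); c=ctrl.read_camera(name)
    if name=="wrist":
        H=np.array(c["hand_eye"]); T=np.eye(4); T[:3,:3]=Rn.from_quat(s["tcp_rot"]).as_matrix(); T[:3,3]=s["eef_pos"]
        M=np.linalg.inv(T@H); c["R"],c["t"]=M[:3,:3],M[:3,3]
    c["R"]=np.array(c["R"]);c["t"]=np.array(c["t"]).ravel()
    if fn: cv2.imwrite("pics/"+fn,c["img"][:,:,::-1])
    return c
def ray(c,uv):
    K=np.array([[c["fx"],0,c["cx"]],[0,c["fy"],c["cy"]],[0,0,1.]])
    p=cv2.undistortPoints(np.array(uv,float).reshape(-1,1,2),K,np.array([c["k1"],0,0,0.])).reshape(-1,2)
    d=np.c_[p,np.ones(len(p))]@c["R"]; o=-c["R"].T@c["t"]
    return o,d
def onz(c,uv,z):
    o,d=ray(c,uv); return o+d*((z-o[2])/d[:,2])[:,None]
def proj(c,X):
    p=np.atleast_2d(X)@c["R"].T+c["t"]; p=p[:,:2]/p[:,2:]; r2=(p**2).sum(1,keepdims=True); p=p*(1+c["k1"]*r2)
    return p*[c["fx"],c["fy"]]+[c["cx"],c["cy"]]
E
python3 - <<'E'
from h import *
for n in("top","scene"):
    c=snap(n,n+"0.png"); print(n,-c["R"].T@c["t"],c["fx"],c["k1"])
s=ctrl.get_state();print(s["time"],s["eef_pos"],s["tcp_rot"],s["opening"])
E
```

```text
pics
top [0.39458708 0.07857336 1.56334145] 493.03011042527606 -0.14823489903488218
scene [ 1.3261315  -0.01730833  0.57464102] 403.1995195397142 -0.07305217466998798
0.1 [ 0.25889378 -0.62274136  0.23007108] [ 9.80674386e-01  1.95644105e-01 -2.77276915e-05 -1.06369592e-03] 0.9968131926219719
```

View pics/top0.png

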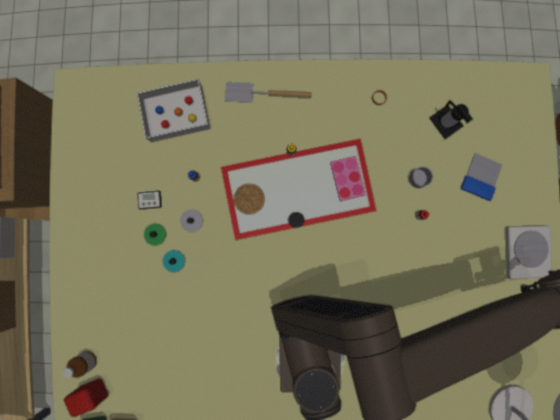

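View pics/scene0.png

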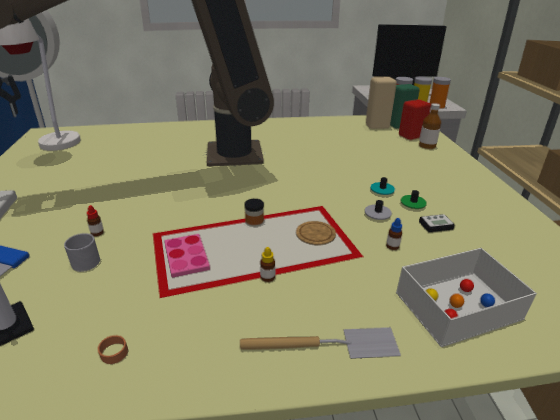

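Top view: pot (420,177), red bottle (423,215), blue bottle (193,175), yellow (291,149), jar (296,219), trivet (250,198), mould (350,178), timer (149,200). Lid candidates: silver (191,220), which is the one meant, green (155,234) and turquoise (174,261). The other pots and bottles on the edges, like the brown bottle (80,365), are clutter.

```bash
cat > m.py <<'E'
from h import *
c=snap("top"); s=snap("scene")
def blob(c,lo,hi,box,lo2=None):
    x0,y0,x1,y1=box
    h=cv2.cvtColor(c["img"],cv2.COLOR_RGB2HSV)[y0:y1,x0:x1]
    m=cv2.inRange(h,np.array(lo),np.array(hi))
    if lo2: m|=cv2.inRange(h,np.array(lo2[0]),np.array(lo2[1]))
    n,l,st,ce=cv2.connectedComponentsWithStats(m)
    i=1+np.argmax(st[1:,4]); return ce[i]+[x0,y0],st[i,2:5],(l==i).astype(np.uint8)
red=((170,120,50),(180,255,255)); 
def two(name,bt,bs,lo,hi,lo2=None):
    a,sa,_=blob(c,lo,hi,bt,lo2); b,sb,_=blob(s,lo,hi,bs,lo2)
    o1,d1=ray(c,a);o2,d2=ray(s,b)
    A=np.c_[d1[0],-d2[0]]; k=np.linalg.lstsq(A,o2-o1,rcond=None)[0]
    p,q=o1+k[0]*d1[0],o2+k[1]*d2[0]
    print(name,a,sa,b,sb,"tri",((p+q)/2).round(4),"gap",np.linalg.norm(p-q).round(4),"top@.075",onz(c,[a],.075)[0].round(4))
two("red",(410,203,435,227),(80,203,105,225),(0,130,60),(6,255,255),red)
two("blue",(183,165,203,185),(385,215,405,240),(105,120,40),(130,255,255))
two("yellow",(280,140,302,158),(255,245,280,265),(22,140,90),(34,255,255))
# trivet
a,sa,_=blob(c,(5,60,60),(20,255,255),(228,178,272,218)); print("trivet",a,sa,onz(c,[a],.006)[0])
a,sa,_=blob(s,(5,60,60),(20,255,255),(290,218,342,248)); print("trivet scene",a,sa,onz(s,[a],.006)[0])
# mould
a,sa,m=blob(c,(140,60,80),(172,255,255),(325,150,368,205),((0,150,100),(5,255,255)))
k=cv2.findContours(m,0,2)[0]; k=max(k,key=cv2.contourArea); r=cv2.minAreaRect(k)
print("mould",a,r); bp=cv2.boxPoints(r)+[325,150]; P=onz(c,bp,.015)[:,:2]; print(P.round(4),P.mean(0), np.linalg.norm(np.diff(P,axis=0),axis=1))
# mat red border
h=cv2.cvtColor(c["img"],cv2.COLOR_RGB2HSV); mm=(cv2.inRange(h,np.array((0,150,80)),np.array((6,255,255)))|cv2.inRange(h,np.array((174,150,80)),np.array((180,255,255))))
mm[:130]=0;mm[245:]=0;mm[:,:215]=0;mm[:,380:]=0
k=max(cv2.findContours(mm,0,2)[0],key=cv2.contourArea); r=cv2.minAreaRect(k); P=onz(c,cv2.boxPoints(r),.0)[:,:2]
print("mat",P.round(4),P.mean(0),np.linalg.norm(np.diff(P,axis=0),axis=1))
cr=np.hstack([cv2.resize(c["img"][y-22:y+22,x-22:x+22],(260,260),interpolation=2) for x,y in((420,177),(191,220),(423,215))])
cr2=np.hstack([cv2.resize(c["img"][y-22:y+22,x-22:x+22],(260,260),interpolation=2) for x,y in((350,178),(193,175),(296,219))])
cv2.imwrite("pics/cr.png",np.vstack([cr,cr2])[:,:,::-1])
E
python3 m.py
```

```text
red [423.94117647 214.05882353] [ 9  8 51] [ 91.66346154 212.81730769] [ 11  15 104] tri [ 0.4579 -0.3584  0.0585] gap 0.0012 top@.075 [ 0.4571 -0.353   0.075 ]
blue [191.975 174.325] [ 7  7 40] [396.32038835 225.52427184] [ 10  14 103] tri [0.5924 0.358  0.0587] gap 0.0022 top@.075 [0.5898 0.3539 0.075 ]
yellow [291.2745098 147.7254902] [ 9  8 51] [267.15555556 255.3037037 ] [ 11  16 135] tri [0.6693 0.0492 0.0585] gap 0.0008 top@.075 [0.6663 0.0491 0.075 ]
trivet [248.56698241 198.51420839] [ 32  30 739] [0.51828405 0.18592512 0.006     ]
trivet scene [315.54390564 232.43250328] [ 41  24 763] [0.52478565 0.18485836 0.006     ]
mould [347.10033445 176.93756968] ((22.500003814697266, 27.999998092651367), (40.503448486328125, 26.19384765625), 75.96376037597656)
[[ 0.6311 -0.0737]
 [ 0.6505 -0.1553]
 [ 0.5247 -0.1831]
 [ 0.5058 -0.1019]] [ 0.57803081 -0.12849266] [0.08380188 0.12885559 0.08332696]
mat [[ 0.6221  0.2749]
 [ 0.7079 -0.1764]
 [ 0.4741 -0.2171]
 [ 0.3904  0.2296]] [0.54862248 0.02772761] [0.45936924 0.23725229 0.45456299]
```

View pics/cr.png

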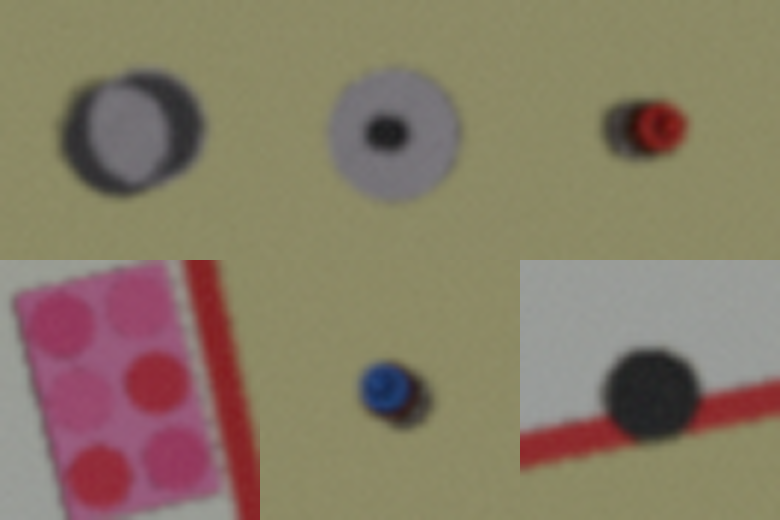

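The crops confirm the choices: open steel pot, silver lid with black knob, red and blue bottles. Trivet-to-mould distance comes out at 0.320 m and the midpoint agrees with the mat centre. I'll fly towards the red bottle and pot and look from close by.

send_rows(series=[[[4.9,-2.7,0,0,0,0,1],[4.9,-2.7,0,0,0,0,1],[4.9,-2.7,0,0,0,0,1],[4.9,-2.7,0,0,0,0,1],[4.9,-2.7,0,0,0,0,1],[4.9,-2.7,0,0,0,0,1],[0,0,0,0,0,0,1]]], force=40)

```text
time: 1.08
eef_pos: [0.4702, -0.3578, 0.2312]
tcp_rot: [0.98, 0.198, 0.0, -0.0]
contact_force: [0.3, -0.7, -0.4]
opening: 0.998
finger_force: 0.0
```

```bash
python3 - <<'E'
from h import *
c=snap("wrist","w1.png"); s=ctrl.get_state(); print(s["eef_pos"],s["tcp_rot"],-c["R"].T@c["t"],c["R"],proj(c,[[.457,-.355,.08],[.57,-.35,.06]]))
E
```

```text
[ 0.4691718  -0.35944819  0.23119592] [ 9.80335968e-01  1.97335627e-01 -1.97731006e-04 -1.05178651e-05] [ 0.53956429 -0.32728881  0.3747242 ] [[ 3.88568659e-01 -9.21419575e-01  6.02942682e-04]
 [-8.79640174e-01 -3.70755045e-01  2.97949428e-01]
 [-2.74312891e-01 -1.16304182e-01 -9.54581466e-01]] [[268.81630023 204.3833323 ]
 [309.23030934  93.14717804]]
```

View pics/w1.png

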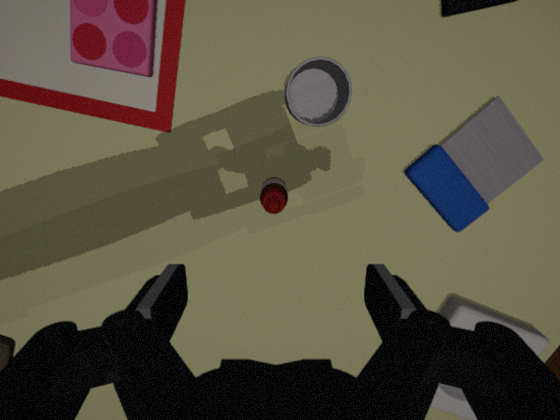

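Wrist view: the pot rim is centred at (318,91), open and upright, and the red bottle is at (274,199).

```bash
python3 - <<'E'
from h import *
c=snap("wrist"); t=snap("top")
h=cv2.cvtColor(c["img"],cv2.COLOR_RGB2HSV)
m=cv2.inRange(h,np.array((0,130,40)),np.array((8,255,255)))|cv2.inRange(h,np.array((170,130,40)),np.array((180,255,255)))
m[:170]=0;m[230:]=0;m[:,:250]=0;m[:,300:]=0
x,y=np.nonzero(m)[::-1]; uv=[x.mean(),y.mean()]; print(uv,len(x),np.ptp(x),np.ptp(y))
print("red w",onz(c,[uv],.07)[0],"top",onz(t,[[423.94,214.06]],.07)[0])
# pot rim: low saturation vs table
g=cv2.inRange(h,np.array((0,0,0)),np.array((180,45,255)));g[:45]=0;g[140:]=0;g[:,:270]=0;g[:,365:]=0
k=max(cv2.findContours(g,0,2)[0],key=cv2.contourArea); k=cv2.convexHull(k); e=cv2.fitEllipse(k); print(e)
q=onz(c,k.reshape(-1,2),.06); cc,r=cv2.minEnclosingCircle(q[:,:2].astype(np.float32)*1000); print("pot",cc,r,onz(c,[e[0]],.06),onz(t,[[421.9,177.3]],.06))
print("lid",onz(t,[[191.7,220.7]],.013),"jar",onz(t,[[297,219]],.057),"timer",onz(t,[[149,200]],.018))
E
```

```text
[np.float64(272.20177383592016), np.float64(199.3769401330377)] 451 23 24
red w [ 0.45943413 -0.35891334  0.07      ] top [ 0.4572922  -0.35445943  0.07      ]
((316.7246398925781, 89.3580093383789), (66.0041732788086, 71.49385070800781), 24.60203742980957)
pot (573.7470703125, -357.4090270996094) 32.57634353637695 [[ 0.57480671 -0.35724922  0.06      ]] [[ 0.57181958 -0.35490168  0.06      ]]
lid [[0.45027076 0.36672475 0.013     ]] jar [[0.4490931  0.03499638 0.057     ]] timer [[0.5178894  0.50326779 0.018     ]]
```

send_rows(series=[[[-0.9,-0.5,0,0,0,0,1],[0,0,4,0,0,0,1],[0,0,4,0,0,0,1],[0,0,4,0,0,0,1],[0,0,4,0,0,0,1],[0,0,3,0,0,0,1],[0,0,2.8,0,0,0,1],[0,0,0,0,0,0,-1],[0,0,0,0,0,0,-1],[0,0,0,0,0,0,-1]]], force=30)

```text
time: 2.48
eef_pos: [0.4588, -0.3609, 0.0152]
tcp_rot: [0.981, 0.195, 0.001, 0.001]
contact_force: [0.8, -0.2, 0.2]
opening: 0.377
finger_force: 0.1
```

send_rows(series=[[[0,0,0,0,0,0,-1],[0,0,0,0,0,0,-1],[0,0,0,0,0,0,-1],[0,0,-1,0,0,0,-1],[0,0,-3,0,0,0,-1],[0,0,-4,0,0,0,-1],[0,0,-4,0,0,0,-1],[0,0,-2,0,0,0,-1],[0,0,0,0,0,0,-1]]])

```text
time: 3.6
eef_pos: [0.4587, -0.3602, 0.1548]
tcp_rot: [0.981, 0.196, 0.001, 0.001]
contact_force: [0.3, 0.2, -1.2]
opening: 0.367
finger_force: 29.8
```

send_rows(series=[[[1.5,-2.1,0,0,0,0,-1],[3,-4.2,0,0,0,0,-1],[3,-4.2,0,0,0,0,-1],[3,-4.2,0,0,0,0,-1],[3,-4.2,0,0,0,0,-1],[3,-4.2,0,0,0,0,-1],[3,-4.2,0,0,0,0,-1],[2.2,-3,0,0,0,0,-1],[1.5,-2.06,0,0,0,0,-1],[0,0,0,0,0,0,-1]]])

```text
time: 4.85
eef_pos: [0.5468, 0.0297, 0.1507]
tcp_rot: [0.98, 0.197, -0.002, -0.001]
contact_force: [-0.4, 0.5, -0.5]
opening: 0.36
finger_force: 29.9
```

```bash
python3 - <<'E'
from h import *
c=snap("wrist","w2.png"); s=ctrl.get_state(); print(s["eef_pos"])
E
```

```text
[0.5469159  0.02867815 0.1510439 ]
```

View pics/w2.png

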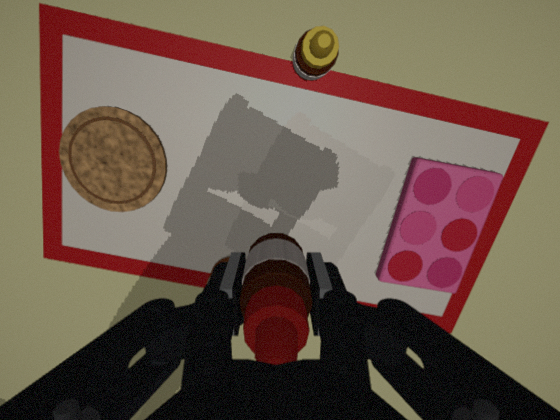

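Wrist view: red bottle held upright between the pads, trivet at (113,159), mould with corners near (413,157), (504,176), (460,293), (377,276). I'll refine the trivet and mould from here.

```bash
python3 - <<'E'
from h import *
c=snap("wrist"); h=cv2.cvtColor(c["img"],cv2.COLOR_RGB2HSV)
m=cv2.inRange(h,np.array((5,60,40)),np.array((20,255,255)));m[:,180:]=0;m[:95]=0;m[220:]=0
m[:, :57]=0
k=cv2.convexHull(max(cv2.findContours(m,0,2)[0],key=cv2.contourArea)); q=onz(c,k.reshape(-1,2),.006)
cc,r=cv2.minEnclosingCircle((q[:,:2]*1000).astype(np.float32)); T=np.array(cc)/1000; print("trivet",T,r)
m=cv2.inRange(h,np.array((150,60,60)),np.array((174,255,255)))
m[:,:370]=0;m[:140]=0;m[310:]=0
m=cv2.morphologyEx(m,cv2.MORPH_OPEN,np.ones((5,5)))
k=max(cv2.findContours(m,0,2)[0],key=cv2.contourArea); q=onz(c,k.reshape(-1,2),.015)
r=cv2.minAreaRect((q[:,:2]*1000).astype(np.float32)); M=np.array(r[0])/1000;print("mould",r, (T+M)/2,np.linalg.norm(T-M))
E
```

```text
trivet [0.51699841 0.18532019] 50.82398986816406
mould ((576.6076049804688, -126.3732681274414), (129.4909210205078, 89.68160247802734), 12.522497177124023) [0.54680301 0.02947346] 0.3173421936421687
```

send_rows(series=[[[0,0,2,0,0,0,-1],[0,0,4,0,0,0,-1],[0,0,4,0,0,0,-1],[0,0,2,0,0,0,-1],[0,0,1,0,0,0,-1],[0,0,0.4,0,0,0,-1],[0,0,0,0,0,0,-1],[0,0,0,0,0,0,-1]]])

```text
time: 5.95
eef_pos: [0.5491, 0.0279, 0.0204]
tcp_rot: [0.981, 0.196, 0.001, 0.0]
contact_force: [-0.1, -0.5, -1.3]
opening: 0.359
finger_force: 29.9
```

send_rows(series=[[[0,0,0.4,0,0,0,-1],[0,0,0,0,0,0,-1],[0,0,0,0,0,0,-1]]])

```text
time: 6.32
eef_pos: [0.5482, 0.0282, 0.0154]
tcp_rot: [0.981, 0.196, 0.0, -0.0]
contact_force: [-0.3, 0.2, -0.2]
opening: 0.364
finger_force: 29.9
```

send_rows(series=[[[0,0,0,0,0,0,0.2],[0,0,0,0,0,0,1],[0,0,0,0,0,0,1],[0,0,0,0,0,0,1],[0,0,-1,0,0,0,1],[0,0,-4,0,0,0,1],[0,0,-5,0,0,0,1],[0,0,-4,0,0,0,1],[0,0,0,0,0,0,1]]])

```text
time: 7.45
eef_pos: [0.5511, 0.0278, 0.1608]
tcp_rot: [0.981, 0.196, 0.005, 0.002]
contact_force: [0.4, -0.8, -0.2]
opening: 1.0
finger_force: 0.0
```

send_rows(series=[[[-1.6,4.6,0,0,0,0,1],[-1.6,4.6,0,0,0,0,1],[-1.6,4.6,0,0,0,0,1],[-1.6,4.6,0,0,0,0,1],[-1.6,4.6,0,0,0,0,1],[-1.6,4.6,0,0,0,0,1],[-1.6,4.6,0,0,0,0,1],[-1.4,4.2,0,0,0,0,1],[0,0,0,0,0,0,1]]])

```text
time: 8.57
eef_pos: [0.5705, -0.3591, 0.154]
tcp_rot: [0.981, 0.194, -0.001, -0.0]
contact_force: [-0.1, 0.6, 0.3]
opening: 1.0
finger_force: 0.0
```

```bash
python3 - <<'E'
from h import *
c=snap("wrist","w3.png"); s=ctrl.get_state(); print(s["eef_pos"],s["tcp_rot"])
print(proj(c,[[.574,-.357,.06]]))
t=snap("top"); h=cv2.cvtColor(t["img"],cv2.COLOR_RGB2HSV)
m=(cv2.inRange(h,np.array((0,150,60)),np.array((6,255,255)))|cv2.inRange(h,np.array((174,150,60)),np.array((180,255,255))))[170:205,280:320]
y,x=np.nonzero(m);print(len(x),onz(t,[[x.mean()+280,y.mean()+170]],.072))
E
```

```text
[ 0.57062211 -0.35716718  0.15384029] [ 9.80901821e-01  1.94499367e-01 -6.77545890e-04 -1.07424554e-03]
[[275.97731287 206.30945354]]
49 [[0.54460612 0.02928967 0.072     ]]
```

View pics/w3.png

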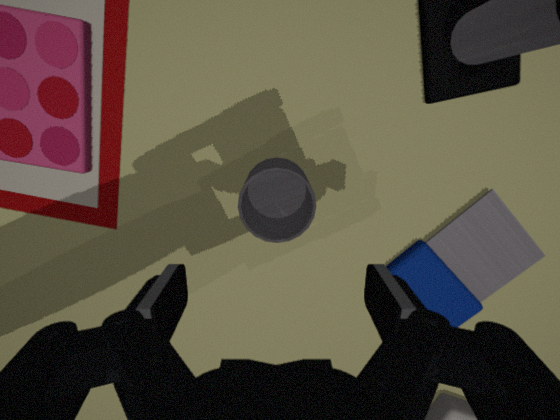

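Pot rim centre is at (277,205), within about 1 px of the predicted spot. Descend.

send_rows(series=[[[0.3,0.1,0,0,0,0,1],[0,0,3,0,0,0,1],[0,0,4,0,0,0,1],[0,0,4,0,0,0,1],[0,0,2,0,0,0,1],[0,0,1,0,0,0,1],[0,0,0,0,0,0,-1],[0,0,0,0,0,0,-1],[0,0,0,0,0,0,-1],[0,0,0,0,0,0,-1]]], force=50)

```text
time: 9.93
eef_pos: [0.5756, -0.3569, 0.0171]
tcp_rot: [0.981, 0.196, 0.001, 0.001]
contact_force: [-0.2, 0.5, 4.1]
opening: 0.724
finger_force: 56.1
```

send_rows(series=[[[0,0,0,0,0,0,-1],[0,0,-1,0,0,0,-1],[0,0,-4,0,0,0,-1],[0,0,-5,0,0,0,-1],[0,0,-4,0,0,0,-1],[0,0,-3,0,0,0,-1],[0,0,0,0,0,0,-1]]])

```text
time: 10.8
eef_pos: [0.5757, -0.357, 0.1885]
tcp_rot: [0.981, 0.196, 0.002, 0.002]
contact_force: [0.2, 0.0, -1.7]
opening: 0.726
finger_force: 55.9
```

send_rows(series=[[[0.8,-2.7,0,0,0,0,-1],[1.6,-5.4,0,0,0,0,-1],[1.7,-5.7,0,0,0,0,-1],[1.7,-5.7,0,0,0,0,-1],[1.7,-5.7,0,0,0,0,-1],[1.7,-5.7,0,0,0,0,-1],[1.7,-5.7,0,0,0,0,-1],[1.7,-5.7,0,0,0,0,-1],[1.6,-5.4,0,0,0,0,-1],[0.8,-2.7,0,0,0,0,-1]]])

```text
time: 12.05
eef_pos: [0.5174, 0.1692, 0.1824]
tcp_rot: [0.98, 0.197, -0.002, -0.0]
contact_force: [-0.3, -0.2, -1.5]
opening: 0.729
finger_force: 55.9
```

send_rows(series=[[[0.2,-0.6,0,0,0,0,-1],[0,0,0,0,0,0,-1]]])

```text
time: 12.3
eef_pos: [0.5185, 0.1728, 0.1837]
tcp_rot: [0.981, 0.196, -0.001, 0.0]
contact_force: [-0.2, -0.3, -1.7]
opening: 0.726
finger_force: 55.9
```

send_rows(series=[[[0.4,-1.2,0,0,0,0,-1],[0,0,3,0,0,0,-1],[0,0,5,0,0,0,-1],[0,0,4,0,0,0,-1],[0,0,2,0,0,0,-1],[0,0,1,0,0,0,-1],[0,0,0.5,0,0,0,-1],[0,0,0,0,0,0,-1],[0,0,0,0,0,0,-1]]])

```text
time: 13.42
eef_pos: [0.5193, 0.1859, 0.0314]
tcp_rot: [0.981, 0.196, 0.001, 0.0]
contact_force: [0.2, -0.5, -1.3]
opening: 0.727
finger_force: 55.9
```

send_rows(series=[[[0,0,0.5,0,0,0,-1],[0,0,0.25,0,0,0,-1],[0,0,0,0,0,0,-1],[0,0,0,0,0,0,-1]]])

```text
time: 13.92
eef_pos: [0.5186, 0.1858, 0.0231]
tcp_rot: [0.981, 0.196, 0.0, -0.0]
contact_force: [-1.9, -0.3, 0.9]
opening: 0.729
finger_force: 55.9
```

send_rows(series=[[[0,0,0,0,0,0,0.7],[0,0,0,0,0,0,1],[0,0,0,0,0,0,1],[0,0,0,0,0,0,1],[0,0,-1,0,0,0,1],[0,0,-4,0,0,0,1],[0,0,-5,0,0,0,1],[0,0,-4,0,0,0,1],[0,0,-2,0,0,0,1]]])

```text
time: 15.05
eef_pos: [0.5198, 0.186, 0.187]
tcp_rot: [0.981, 0.196, 0.003, 0.0]
contact_force: [-0.6, -0.1, -0.9]
opening: 0.998
finger_force: 0.0
```

send_rows(series=[[[0.1,-4.8,0,0,0,0,1],[0.2,-4.8,0,0,0,0,1],[0.2,-4.8,0,0,0,0,1],[0.1,-4.8,0,0,0,0,1],[0,0,0,0,0,0,1]]])

```text
time: 15.68
eef_pos: [0.449, 0.3678, 0.1836]
tcp_rot: [0.98, 0.198, 0.0, -0.0]
contact_force: [0.1, -0.2, 0.2]
opening: 1.004
finger_force: 0.0
```

```bash
python3 - <<'E'
from h import *
c=snap("wrist","w4.png"); s=ctrl.get_state(); print(s["eef_pos"],s["tcp_rot"])
print(proj(c,[[.450,.367,.013],[.45,.367,.043],[.592,.356,.075]]))
E
```

```text
[0.4496745  0.36643442 0.18345868] [9.80386000e-01 1.97086654e-01 3.74046443e-04 4.80406700e-05]
[[277.45969975 188.58367073]
 [277.67303841 195.8511197 ]
 [366.45181322  41.30480547]]
```

View pics/w4.png

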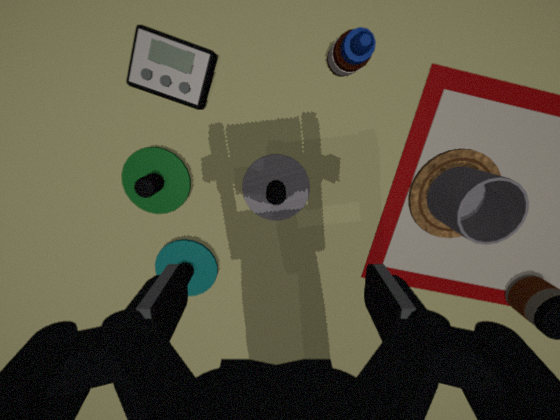

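Wrist view: silver lid centred at (276,187), knob at (276,190), where predicted. The pot stands on the trivet and the blue bottle's bulb is at (358,45). Descend on the knob.

send_rows(series=[[[0,0,3,0,0,0,1],[0,0,5,0,0,0,0.3],[0,0,4,0,0,0,0],[0,0,3,0,0,0,0],[0,0,1.5,0,0,0,0],[0,0,0,0,0,0,0],[0,0,0,0,0,0,-1],[0,0,0,0,0,0,-1],[0,0,0,0,0,0,-1]]])

```text
time: 16.85
eef_pos: [0.4518, 0.3661, 0.0199]
tcp_rot: [0.981, 0.196, 0.002, -0.0]
contact_force: [-0.5, -1.7, 5.9]
opening: 0.216
finger_force: 49.3
```

send_rows(series=[[[0,0,0,0,0,0,-1],[0,0,-1,0,0,0,-1],[0,0,-4,0,0,0,-1],[0,0,-5,0,0,0,-1],[0,0,-4,0,0,0,-1],[0,0,-2,0,0,0,-1],[0,0,0,0,0,0,-1]]])

```text
time: 17.73
eef_pos: [0.4507, 0.3656, 0.1789]
tcp_rot: [0.981, 0.196, 0.001, -0.0]
contact_force: [-0.3, 1.1, -1.6]
opening: 0.215
finger_force: 48.9
```

```bash
python3 - <<'E'
from h import *
c=snap("wrist","w5.png"); s=ctrl.get_state(); print(s["eef_pos"],s["tcp_rot"],s["contact_force"])
t=snap("top")
cv2.imwrite("pics/t5.png",np.hstack([cv2.resize(t["img"][170:225,225:280],(400,400),interpolation=2)[:,:,::-1],cv2.resize(c["img"],(400,400))[:,:,::-1]]))
h=cv2.cvtColor(c["img"],cv2.COLOR_RGB2HSV); print(proj(c,[[.519,.186,.066],[.519,.186,.006]]))
E
```

```text
[0.44976634 0.36507814 0.17691698] [ 9.80671073e-01  1.95662648e-01 -5.85162393e-04  1.82131055e-04] [-0.53243445 -0.5258874  -1.21831778]
[[493.70268396 211.11083924]
 [455.56566319 194.20771442]]
```

View pics/t5.png

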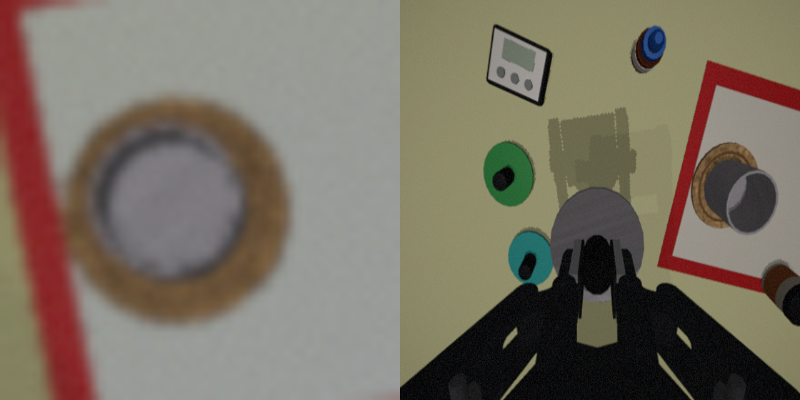

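Lid held level by its knob. The pot rim in the wrist view is at (493,212) against a projected (494,211), so the pot is at (0.519, 0.186), centred on the trivet. Carry the lid over.

send_rows(series=[[[-0.1,2.1,0,0,0,0,-1],[-0.1,4.3,0,0,0,0,-1],[-0.1,4.3,0,0,0,0,-1],[-0.1,4.3,0,0,0,0,-1],[-0.1,2.8,0,0,0,0,-1],[0,1.3,0,0,0,0,-1],[0,0,0,0,0,0,-1],[0,0,3,0,0,0,-1],[0,0,3,0,0,0,-1],[0,0,0,0,0,0,-1]]])

```text
time: 19.08
eef_pos: [0.5161, 0.1876, 0.1147]
tcp_rot: [0.981, 0.196, -0.004, -0.0]
contact_force: [-0.0, -0.4, -1.0]
opening: 0.217
finger_force: 49.1
```

```bash
python3 - <<'E'
from h import *
s=ctrl.get_state(); print(s["eef_pos"],s["tcp_rot"],s["contact_force"])
c=snap("wrist");d=snap("scene")
cv2.imwrite("pics/t6.png",np.hstack([cv2.resize(d["img"][180:250,280:350],(400,400),interpolation=2)[:,:,::-1],cv2.resize(c["img"],(400,300))[:,:,::-1].repeat(1,0) if 0 else cv2.resize(c["img"],(400,400))[:,:,::-1]]))
E
```

```text
[0.51607258 0.1876238  0.11467635] [ 9.80536755e-01  1.96300897e-01 -3.68048619e-03 -2.89354733e-04] [-0.02390391 -0.42840393 -0.97992393]
```

View pics/t6.png

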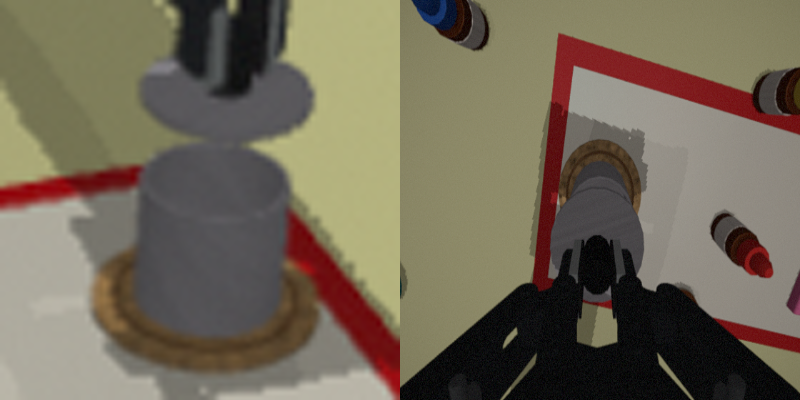

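Scene crop: the lid hangs about 4–5 mm to the +y side of the pot mouth. I'll nudge it and lower.

send_rows(series=[[[0.1,0.4,0,0,0,0,-1],[0,0,1,0,0,0,-1],[0,0,1,0,0,0,-1],[0,0,0.6,0,0,0,-1],[0,0,0.4,0,0,0,-1],[0,0,0,0,0,0,-1],[0,0,0,0,0,0,-1]]])

```text
time: 20.05
eef_pos: [0.5217, 0.1838, 0.0881]
tcp_rot: [0.981, 0.196, 0.0, -0.0]
contact_force: [0.2, -0.1, -1.3]
opening: 0.213
finger_force: 49.1
```

send_rows(series=[[[-0.2,-0.1,0,0,0,0,-1],[0,0,0.5,0,0,0,-1],[0,0,0.3,0,0,0,-1],[0,0,0,0,0,0,-1],[0,0,0,0,0,0,-1]]])

```text
time: 20.68
eef_pos: [0.5193, 0.1839, 0.0798]
tcp_rot: [0.981, 0.196, 0.0, 0.0]
contact_force: [-0.8, 0.3, -1.5]
opening: 0.216
finger_force: 49.1
```

send_rows(series=[[[0,0,0.2,0,0,0,-1],[0,0,0.1,0,0,0,-1],[0,0,0,0,0,0,-1],[0,0,0,0,0,0,-1]]])

```text
time: 21.18
eef_pos: [0.5197, 0.184, 0.0779]
tcp_rot: [0.981, 0.196, 0.0, 0.0]
contact_force: [-2.0, -0.8, 6.0]
opening: 0.217
finger_force: 49.8
```

Contact at 0.078, the seated height. Release, rise, and go to the blue bottle.

send_rows(series=[[[0,0,0,0,0,0,-0.3],[0,0,0,0,0,0,0.3],[0,0,0,0,0,0,1],[0,0,0,0,0,0,1],[0,0,-1,0,0,0,1],[0,0,-4,0,0,0,1],[0,0,-4,0,0,0,1],[0,0,-3,0,0,0,1],[0,0,0,0,0,0,1]]])

```text
time: 22.3
eef_pos: [0.5213, 0.1843, 0.2009]
tcp_rot: [0.981, 0.196, 0.004, 0.0]
contact_force: [0.3, 0.7, 0.5]
opening: 1.001
finger_force: 0.0
```

send_rows(series=[[[3.1,-3.3,0,0,0,0,1],[3.1,-3.3,0,0,0,0,1],[3.1,-3.3,0,0,0,0,1],[3.1,-3.3,0,0,0,0,1],[0,0,0,0,0,0,1]]])

```text
time: 22.92
eef_pos: [0.5825, 0.3555, 0.1943]
tcp_rot: [0.98, 0.197, -0.001, 0.0]
contact_force: [-0.2, -1.2, 0.3]
opening: 1.001
finger_force: 0.0
```

```bash
python3 - <<'E'
from h import *
c=snap("wrist"); s=ctrl.get_state(); print(s["eef_pos"],s["tcp_rot"])
h=cv2.cvtColor(c["img"],cv2.COLOR_RGB2HSV); m=cv2.inRange(h,np.array((105,120,40)),np.array((130,255,255)))
n,l,st,ce=cv2.connectedComponentsWithStats(m); i=1+np.argmax(st[1:,4]); print(ce[i],st[i],onz(c,[ce[i]],.07))
t=snap("scene")
cv2.imwrite("pics/t7.png",np.hstack([cv2.resize(c["img"],(400,400)),cv2.resize(t["img"][170:250,280:360],(400,400),interpolation=2)])[:,:,::-1])
E
```

```text
[0.5822276  0.35399357 0.19447621] [ 9.80500105e-01  1.96510458e-01 -1.71230429e-03  5.02248777e-04]
[277.18894831 188.05525847] [264 175  27  27 561] [[0.59357328 0.35943017 0.07      ]]
```

View pics/t7.png

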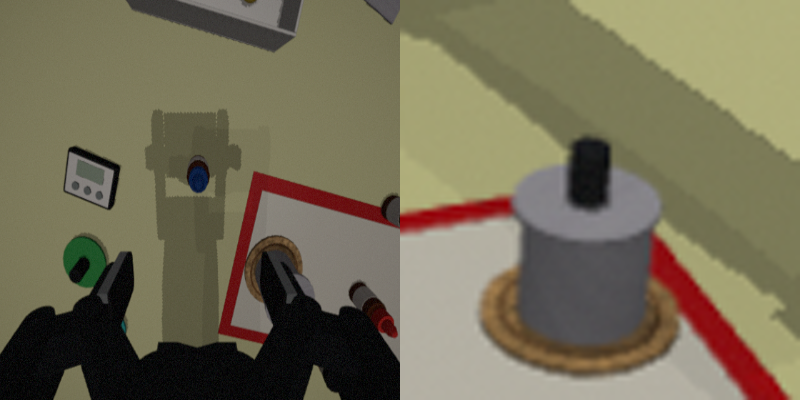

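The lid is seated level on the pot. The blue bottle is at (0.592, 0.358), between the fingers' line and clear of the timer. Grasp it.

send_rows(series=[[[1.0,0.1,0,0,0,0,1],[0,0,4,0,0,0,1],[0,0,5,0,0,0,1],[0,0,4,0,0,0,1],[0,0,3,0,0,0,1],[0,0,1.9,0,0,0,1],[0,0,0,0,0,0,-1],[0,0,0,0,0,0,-1],[0,0,0,0,0,0,-1],[0,0,0,0,0,0,-1]]], force=30)

```text
time: 24.28
eef_pos: [0.5941, 0.357, 0.0201]
tcp_rot: [0.981, 0.196, 0.002, -0.0]
contact_force: [-0.1, -0.2, 4.5]
opening: 0.363
finger_force: 30.0
```

send_rows(series=[[[0,0,0,0,0,0,-1],[0,0,0,0,0,0,-1],[0,0,-1,0,0,0,-1],[0,0,-4,0,0,0,-1],[0,0,-5,0,0,0,-1],[0,0,-5,0,0,0,-1],[0,0,-4,0,0,0,-1],[0,0,-2,0,0,0,-1],[0,0,0,0,0,0,-1]]])

```text
time: 25.4
eef_pos: [0.5931, 0.3565, 0.2291]
tcp_rot: [0.981, 0.196, 0.001, -0.0]
contact_force: [-0.1, -0.1, -0.5]
opening: 0.368
finger_force: 29.8
```

send_rows(series=[[[-0.5,2.3,0,0,0,0,-1],[-1.1,5.2,0,0,0,0,-1],[-1.2,5.4,0,0,0,0,-1],[-1.2,5.4,0,0,0,0,-1],[-1.2,5.4,0,0,0,0,-1],[-1.2,5.4,0,0,0,0,-1],[-1.2,5.4,0,0,0,0,-1],[-1.2,5.4,0,0,0,0,-1],[-0.7,3.5,0,0,0,0,-1],[-0.5,2.4,0,0,0,0,-1]]])

```text
time: 26.65
eef_pos: [0.6747, -0.1078, 0.2248]
tcp_rot: [0.981, 0.194, -0.002, -0.001]
contact_force: [-0.3, 0.6, -0.8]
opening: 0.364
finger_force: 29.9
```

send_rows(series=[[[0,0,0,0,0,0,-1],[0,0,0,0,0,0,-1]]])

```text
time: 26.9
eef_pos: [0.6756, -0.1041, 0.227]
tcp_rot: [0.981, 0.196, -0.001, -0.001]
contact_force: [-0.4, 1.1, -1.2]
opening: 0.364
finger_force: 29.9
```

send_rows(series=[[[0,0,3,0,0,0,-1],[0,0,5,0,0,0,-1],[0,0,5,0,0,0,-1],[0,0,4,0,0,0,-1],[0,0,2,0,0,0,-1],[0,0,1,0,0,0,-1],[0,0,0,0,0,0,-1],[0,0,0,0,0,0,-1]]])

```text
time: 27.9
eef_pos: [0.6776, -0.1054, 0.0301]
tcp_rot: [0.981, 0.196, 0.002, 0.001]
contact_force: [0.1, 0.1, -0.7]
opening: 0.362
finger_force: 29.9
```

send_rows(series=[[[0,0,0.6,0,0,0,-1],[0,0,0.3,0,0,0,-1],[0,0,0,0,0,0,-1],[0,0,0,0,0,0,-1]]])

```text
time: 28.4
eef_pos: [0.6764, -0.1052, 0.0201]
tcp_rot: [0.981, 0.196, 0.0, 0.0]
contact_force: [-2.5, 0.3, 5.6]
opening: 0.364
finger_force: 30.3
```

Landed. Release, rise and inspect.

send_rows(series=[[[0,0,0,0,0,0,0.2],[0,0,0,0,0,0,1],[0,0,0,0,0,0,1],[0,0,0,0,0,0,1],[0,0,-1,0,0,0,1],[0,0,-4,0,0,0,1],[0,0,-5,0,0,0,1],[0,0,-5,0,0,0,1],[0,0,-4,0,0,0,1],[0,0,0,0,0,0,1]]])

```text
time: 29.65
eef_pos: [0.6787, -0.1058, 0.2156]
tcp_rot: [0.981, 0.196, 0.005, 0.003]
contact_force: [0.5, -0.1, 1.0]
opening: 1.0
finger_force: 0.0
```

send_rows(series=[[[-5,0,-2,0,0,0,1],[-5,0,-2,0,0,0,1],[-5,0,-2,0,0,0,1],[0,0,0,0,0,0,1],[0,0,0,0,0,0,1]]])

```text
time: 30.28
eef_pos: [0.5374, -0.1624, 0.2678]
tcp_rot: [0.981, 0.195, -0.0, -0.001]
contact_force: [0.5, -0.0, -0.5]
opening: 0.999
finger_force: 0.0
```

```bash
python3 - <<'E'
from h import *
c=snap("wrist"); s=ctrl.get_state(); print(s["time"],s["eef_pos"],s["tcp_rot"])
t=snap("scene")
cv2.imwrite("pics/t8.png",np.hstack([cv2.resize(c["img"],(400,300)),cv2.resize(t["img"],(400,300))])[:,:,::-1])
h=cv2.cvtColor(c["img"],cv2.COLOR_RGB2HSV)
m=cv2.inRange(h,np.array((105,120,40)),np.array((130,255,255)));n,l,st,ce=cv2.connectedComponentsWithStats(m); i=1+np.argmax(st[1:,4]); B=onz(c,[ce[i]],.07)[0]; print("blue",ce[i],st[i],B)
m=cv2.inRange(h,np.array((150,60,60)),np.array((172,255,255))); m=cv2.morphologyEx(m,cv2.MORPH_OPEN,np.ones((5,5)))
k=max(cv2.findContours(m,0,2)[0],key=cv2.contourArea); r=cv2.minAreaRect((onz(c,k.reshape(-1,2),.015)[:,:2]*1000).astype(np.float32)); print("mould",r)
for M in(np.array(r[0])/1000,np.array([.577,-.1275])):
    d=B[:2]-M; a=.219; print(d@[np.cos(a),np.sin(a)],d@[-np.sin(a),np.cos(a)])
E
```

```text
30.325 [ 0.53764086 -0.1621005   0.26748994] [ 9.80647986e-01  1.95776967e-01 -6.33677659e-04 -7.10813189e-04]
blue [522.19118905 271.79555175] [ 488  239   69   67 2338] [ 0.5511176  -0.49133388  0.07      ]
mould ((576.7255249023438, -129.118408203125), (128.9303741455078, 84.06453704833984), 12.56242847442627)
-0.10368890625138559 -0.34800060927784077
-0.10430843059914292 -0.3495207314024451
```

View pics/t8.png

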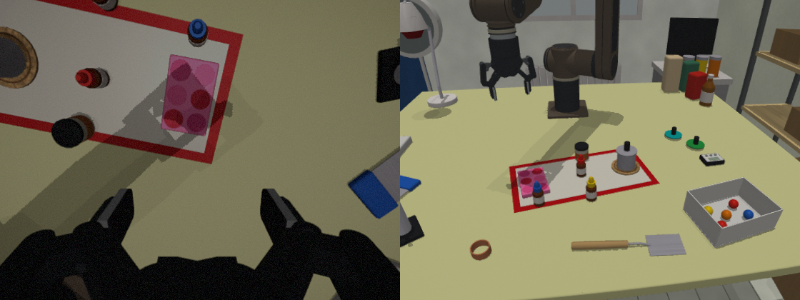

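All is upright: blue bottle at (198,32) behind the mould, red at (90,77). The mask took the blue box by mistake, so I'll restrict it and measure the final positions.

```bash
python3 - <<'E'
from h import *
c=snap("wrist")
h=cv2.cvtColor(c["img"],cv2.COLOR_RGB2HSV)
m=cv2.inRange(h,np.array((105,120,40)),np.array((130,255,255)));m[90:]=0;m[:,:230]=0;m[:,320:]=0
y,x=np.nonzero(m); B=onz(c,[[x.mean(),y.mean()]],.07)[0]; d=B[:2]-[.5768,-.1283]; a=.219; print("blue",len(x),B,d@[np.cos(a),np.sin(a)],d@[-np.sin(a),np.cos(a)])
m=cv2.inRange(h,np.array((0,150,60)),np.array((6,255,255)))|cv2.inRange(h,np.array((174,150,60)),np.array((180,255,255)));m[:85]=0;m[130:]=0;m[:,:90]=0;m[:,160:]=0
y,x=np.nonzero(m); print("red",len(x),onz(c,[[x.mean(),y.mean()]],.07)[0])
t=snap("top")
cv2.imwrite("pics/t9.png",cv2.resize(t["img"][130:250,130:380],(800,384),interpolation=2)[:,:,::-1])
E
```

```text
blue 528 [ 0.6721687  -0.10607045  0.07      ] 0.09792028455173334 0.0009794098056633755
red 401 [0.5475942  0.02505939 0.07      ]
```

View pics/t9.png

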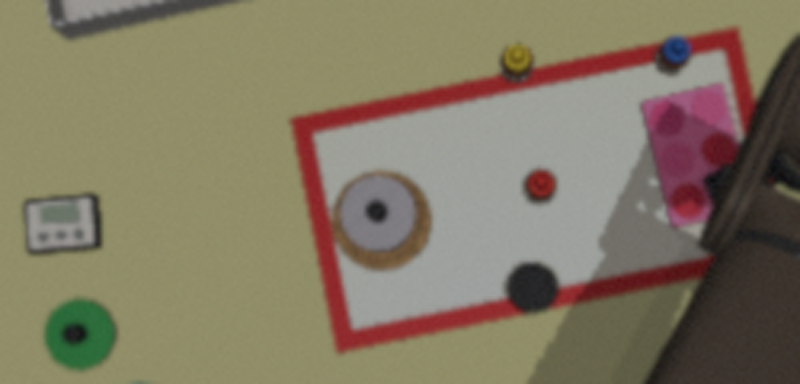

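Every position is inside its tolerance: blue is at 0.098 m along and 1 mm off the mould's centre line, and red is within 4 mm of the midpoint. The pot and lid are centred on the trivet. Hand in.

```bash
python3 -c "
from plant import ctrl
print(ctrl.sign_off())"
```

```text
the job is handed in; nothing more can be done
None
```

I set up the lollipop station and handed it in at about 30 s: pot with lid seated on the trivet, red bottle at the midpoint, blue bottle centred behind the mould, and yellow bottle, jar and timer untouched; sign-off returned no verdict.

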